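Tap a twin-cylinder block true to the boring plate's centreline and clamp it

ROBOT

A 6-joint arm with a two-finger parallel gripper is mounted at the origin on a cart in front of the work surface, level with it; the furniture and walls round the work are solid. World frame = base frame: x ahead of the robot, y to its left, z up, the work surface at z = 0. Lengths are in m, angles in rad, forces in N, time in s.
With the tool pointing down it reaches from about 0.375 to 0.9 m from the base axis. Payload 3.1 kg.
Tool frame: the origin (TCP) lies on the centre line of the jaws, within the pads' length; the fingertips stand 8 mm ahead of it and the grasp point (between the pads) lies 11 mm behind it; z points along the fingers, y is the line along which they close (so a half turn about z gives the same grasp; the last joint's range is limited). The gripper opens to 85 mm and grips with 20 to 120 N. Pads are 22 mm wide; open, the fingers measure 114 mm over their backs; the gripper's body (76 mm by 85 mm) begins 54 mm behind the grasp point. The pads swing forward as they close: fully open they stand 13 mm farther back than shut.
Start: joints at [1.157, 0.527, 1.433, -0, 1.181, -0.178], TCP at [0.145, 0.608, 0.239] pointing down, gripper open.
Joint ranges: [-3.08, 3.08], [-0.75, 2.2], [0.22, 2.44], [-1.43, 4.57], [0, 2.65], [-2.85, 2.85]. Speed limits (rad/s): [2.79, 2.79, 3.14, 3.14, 3.14, 3.14].

INTERFACE

Orientations are given as a unit quaternion [x, y, z, w].
In Python, from station import * gives the robot as it stands.
- The arm moves only by the tool play_rows, never from a script. Its argument "rows" is a list of rows, each a list of 3 entries, a list of its own where there are three numbers: the turn, a rotation vector about the tool's x, y, z in degrees, then the shift along the tool's x, y, z in mm, then the closure, from 0 (fully open) to 1 (shut). In form: [[[ax, ay, az], [dx, dy, dz], jaw], ...]. A call has 1 to 12 rows; each row shifts and turns the commanded pose from where the row before left it, along the tool's axes as they then stand; what a row does not reach is not made up. A row lasts 1/12 s, in which the tool goes at most 41.7 mm and 7.16 degrees, less where a joint would pass 70% of its speed; a pose out of reach is approached as far as the arm can. A call with a gripper value outside its range is refused whole. The fingers move at their own pace and stop on an object; "grip_force" is the grip in N (left out, the last holds). Time passes only in rows, so rows that do not move let the fingers close. It gives the time, the measured TCP pose, the force, the opening and the grip force at its end, in the units of the state.
- sense(): the state, without advancing time (a new reading comes with each control period).
- snapshot(name): name is "scene" or "top" or "wrist"; returns (picture, depth): 384x512x3 uint8, red, green, blue; 384x512 float32, m along the optical axis (not along the pixel's ray), 0 where there is no reading.
- get_calibration(name): a dict with "vfov" (degrees; the focal length in pixels is half the picture's height over the tangent of half this angle, whatever the lens; pixels are square), "cx", "cy" (the principal point, pixels), "xyz" and "attitude" of the camera in the world. Camera axes: x right, y down, z forward; pixel columns grow to the right and rows downward; lengths in m; the calibration is good to about 2 mm. A picture is of the moment at which its call begins: read the wrist's pose just before it. get_calibration takes no time and is no camera call; for the wrist camera it gives the pose at the moment of the call.
- sign_off(): hands the job in; it is judged then, once.
The state is a dict: "t": time; "q": joint angles; "qd": joint speeds; "tau": joint torques, N m; "tcp_pos": TCP position; "tool_rot": TCP orientation; "force": force on the tool from outside, world axes, zero at the start; "ft_torque": the same for the moment, N m; "finger_gap": opening from 0.0 (shut) to 1.0 (fully open); "gripper_force": force on a finger pad.
Only numpy, scipy, OpenCV 4.12 (cv2) and the standard library are available. Lean on these libraries where they do the work, as an engineer would, in place of code of your own. Each camera call takes 0.05 s, during which the arm holds its last target. There are 200 camera calls.

TASK

The twin-cylinder engine block stands skew on the boring plate. With light taps of the fingertips on its two long sides, without gripping it, reaching into its bores or lifting it, work it round until the notch in each end of the block stands over the scribed centreline; then lift the spring clamp beside it by its flat-sided head, swing its arm round over the end of the block and let it down, so that the toe holds the block, still centred. Leave the tools and parts lying about where they are.

Things in the scene. Friction and masses are not known exactly. Their poses are not given: they have to be found in the camera images.
- boring_plate: fixed dark steel plate, 210 (x) by 315 (y) by 14 mm thick, its top at z = 14 mm. Origin on the underside, below where the block's centre belongs; x axis to the far side, y axis along the bright scribed centreline (x = 0, the whole length of the plate) towards the clamp, whose upright post stands on the line at y = +140 mm
- block_centre (a point): centre (half-way up) of the loose finned aluminium twin-cylinder block, 104 (its x) by 160 (its y, towards notch_a) by 48 mm high, about 0.75 kg, with two upright 46 mm through bores on its long axis, 36 mm either side of the centre. Its long sides are upright, as good as flat for a fingertip
- cylinder_block: the same block, origin at the centre of its underside. It slides on the plate. Pushed across at 50 mm from its middle it pivots about a point some 60 mm beyond the middle in its other half: the notch at the pushed end moves about 1.25 times as far as the fingertip, the other notch about 0.15 of that the opposite way
- notch_a (a point): 6 mm wide dark upright notch in the middle of the block's end face on the clamp's side, half-way up (80 mm from the block's centre)
- notch_b (a point): the same notch in the opposite end face, half-way up
- clamp_sleeve (a joint): lift of the clamp's sleeve on its post, m: 0 = down, 0.032 = top stop. Spring and weight pull it down with about 8 N at 0, 11 N at the top; let go, it drops. Down, the toe's underside is 6 mm lower than the block's top: lift it well over 6 mm to swing over the block; with the toe resting on the block it reads about 0.006
- clamp_arm (a joint): swing of the clamp's arm and head about the upright post, rad: 0 = arm over the block along the centreline, positive = swung away to the plate's far side (counter-clockwise from above); starts at 1.2 to 1.4, stops at -0.2 and 1.6, light friction, stays where it is left
- clamp_head (a point): centre of the clamp's flat-sided steel head, on the post's axis: 28 mm across its flats (its x), 50 mm long (its y; the arm points along its -y), 36 mm high, top of the collar 4 mm below its underside; the head lifts and turns sleeve and arm. Its centre is 102 mm above the bench when down
- clamp_toe (a point): centre of the underside of the clamp's toe, a 16 mm round steel pad under the arm's end, 72 mm from the post's axis
- plug_on_plate: spark plug lying on the plate beside the clamp's post, 22 x 68 x 20 mm; to be left alone
- ring_spanner: ring spanner lying on the bench to the left of the plate, 20 x 117 x 7 mm; to be left alone

How it is judged:
On the way, in this order (a step that is already met when the one before it is completed fails the run):
1. the block is tapped true: both notches within 3 mm of the centreline, hand off the block, clamp still down (x of notch_a in the frame of boring_plate between -0.003 and 0.003 m and x of notch_b in the frame of boring_plate between -0.003 and 0.003 m and contact force between the fingers and cylinder_block below 0.2 N and value of joint clamp_sleeve below 0.004 m), for 0.3 s.
2. the clamp's sleeve is lifted so that its toe stands above the block's top (value of joint clamp_sleeve above 0.008 m), for 0.1 s.
At the end, for the whole second after the job is handed in: both notches within 3 mm of the centreline, the block's centre within 12 mm of its place along the line, the clamp's arm within 0.3 rad of the line with its toe resting on the block's top under the spring (more than 3 N), everything released and at rest (x of notch_a in the frame of boring_plate between -0.003 and 0.003 m and x of notch_b in the frame of boring_plate between -0.003 and 0.003 m and y of block_centre in the frame of boring_plate between -0.012 and 0.012 m and contact force between clamp_arm and cylinder_block above 3 N and z of clamp_toe in the frame of cylinder_block above 0.045 m and value of joint clamp_arm below 0.3 rad and linear speed of cylinder_block below 0.01 m/s); the robot touches nothing.
It fails at once if the block gripped, or a finger in its bores or pressing on its top (contact force between the fingers and cylinder_block above 1 N and x of the grasp point in the frame of cylinder_block between -0.042 and 0.042 m and y of the grasp point in the frame of cylinder_block between -0.076 and 0.076 m).
It fails at once if the block lifted or tipped (z of block_centre in the frame of boring_plate above 0.043 m or angle between cylinder_block's own z axis and vertical above 0.08 rad).
It fails at once if the block struck hard, so that it shoots off faster than 0.25 m/s (linear speed of cylinder_block above 0.25 m/s).
It fails at once if the spark plug on the plate or the ring spanner beside it shifted by more than 30 mm (distance of any of plug_on_plate, ring_spanner from where it was at the start of the episode above 0.03 m).
It also fails if it takes over 72 s, if anything falls off the work surface, if the arm or the gripper's body presses on something with over 40 N, if the wrist force passes 120 N, or if a joint passes its speed limit or range.

## Working session

There is one attempt and no reset: what is moved stays moved. The work goes in short steps, Python scripts to look and compute and a tool call to move; the robot and the scene stay as the last step left them, time stands still between calls to the robot, and variables do not carry over. Pictures are saved under pics/ and viewed, at most 10 in all, crops included, and the job is handed in when it is done.

Besides the shell and the picture viewer there is one more tool, called after ">>>" by a JSON object that holds its "fn" and its "kwargs". play_rows: Moves the arm, as the interface text tells. Its arguments: {"type":"object","properties":{"rows":{"type":"array","items":{"type":"array"}},"grip_force":{"type":"number"}},"required":["rows"]}

```bash
mkdir -p pics
cat > h.py <<'E'
from station import *
import numpy as np, cv2
from scipy.spatial.transform import Rotation as R
def cam(n):
    c=get_calibration(n); f=192/np.tan(np.radians(c['vfov'])/2)
    a=np.array(c['attitude'],float); M=R.from_quat(a).as_matrix() if a.size==4 else (a if a.shape==(3,3) else R.from_rotvec(a).as_matrix())
    return f,c['cx'],c['cy'],np.array(c['xyz']),M
def ray(C,u,v,z):
    f,cx,cy,p,M=C; d=M@np.array([(u-cx)/f,(v-cy)/f,1]); return p+d*(z-p[2])/d[2]
def proj(C,P):
    f,cx,cy,p,M=C; q=M.T@(np.array(P)-p); return q[0]/q[2]*f+cx,q[1]/q[2]*f+cy
def shot(n,name):
    C=cam(n); im,d=snapshot(n); cv2.imwrite(f'pics/{name}.png',im[:,:,::-1]); np.save(f'pics/{name}.npy',d); return im,d,C
E
python3 - <<'E'
from h import *
s=sense(); print(s['tcp_pos'],s['tool_rot'],s['t'])
for n in ['top','wrist','scene']: print(n,get_calibration(n))
a=shot('top','top0')[0]; b=shot('scene','sc0')[0]
E
```

```text
[0.14509121 0.60719273 0.23833761] [ 1.17124077e-01  9.93116673e-01 -1.05982958e-03 -3.18937985e-04] 0.0
top {'vfov': 44.95340378210389, 'cx': 262.31240117959334, 'cy': 192.12338681244734, 'xyz': array([0.36300939, 0.08771161, 1.05481235]), 'attitude': array([ 0.71046276, -0.69832937,  0.05462968, -0.06778165])}
wrist {'vfov': 59.685630111810276, 'cx': 252.57784307309822, 'cy': 186.4010391867055, 'xyz': array([0.07657377, 0.62438503, 0.37310248]), 'attitude': array([0.77750946, 0.61316535, 0.08542653, 0.1104971 ])}
scene {'vfov': 47.18304827308075, 'cx': 256.9239301842751, 'cy': 195.40560170746156, 'xyz': array([ 0.00639747, -0.38098752,  0.5774606 ]), 'attitude': array([ 0.81037194, -0.36060441,  0.18311872, -0.42394495])}
```

View pics/top0.png

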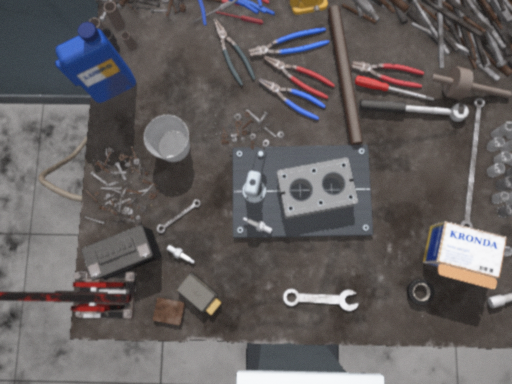

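View pics/sc0.png

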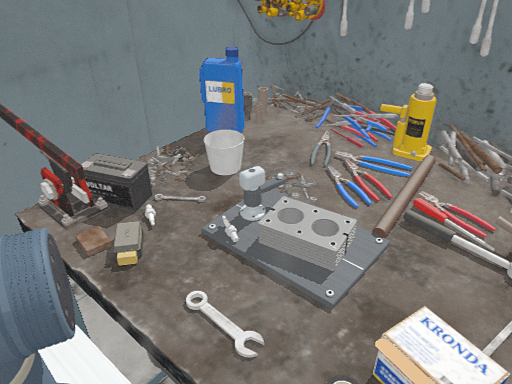

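The top view shows the plate from (233,147) to (371,237), the block centred near (317,187) and turned a little, and the clamp head near (253,185) with its arm pointing up (far side). I'll enlarge this area.

Run:
```python
import cv2
im=cv2.imread('pics/top0.png')[138:246,226:378]
cv2.imwrite('pics/top0c.png',cv2.resize(im,None,fx=5,fy=5,interpolation=cv2.INTER_CUBIC))
```

```text
(no output)
```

View pics/top0c.png

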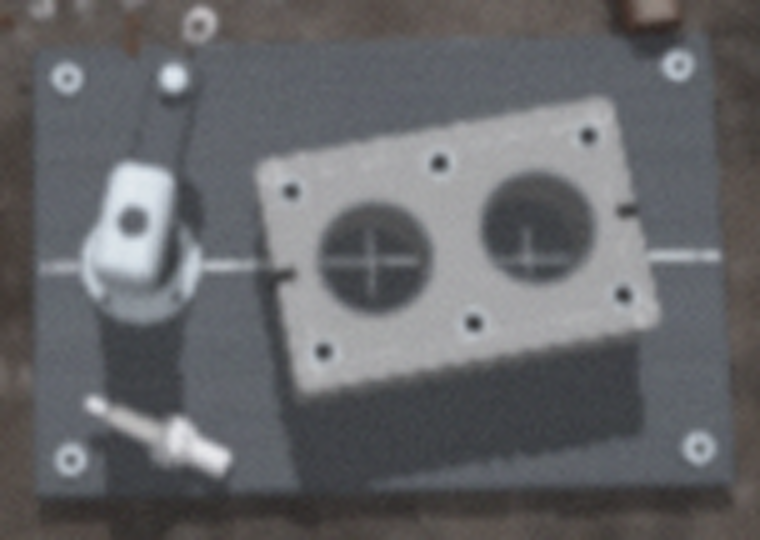

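The enlarged crop shows the plate corners, the scribed line from (42,268) to (720,256), the block-top corners, notch a at (285,274), notch b at (627,211), the head at (136,222) and the arm end at (173,78).

```bash
cat >> h.py <<'E'
def platefit(C,pts,sc,ox,oy):
    return
E
python3 - <<'E'
from h import *
C=cam('top')
g=lambda u,v,z: ray(C,(u+.5)/5-.5+226,(v+.5)/5-.5+138,z)
riv=[g(*p,.015) for p in [(67,78),(678,66),(699,448),(71,460)]]
cor=[g(*p,.014) for p in [(37,48),(708,35),(733,487),(38,495)]]
for n,L in(('riv',riv),('cor',cor)): print(n,np.round(L,4).tolist(),np.mean(L,0).round(4))
l=g(42,268,.014);r=g(720,256,.014); print('line',l,r)
yv=(l-r)[:2]; yv/=np.linalg.norm(yv); xv=np.array([yv[1],-yv[0]])
print('plate yaw',np.degrees(np.arctan2(-yv[0],yv[1])))
yv2=(riv[0]+riv[3]-riv[1]-riv[2])[:2];print('riv yaw',np.degrees(np.arctan2(-yv2[0],yv2[1])))
c=np.mean(cor,0)[:2]; o=l[:2]+yv*np.dot(c-l[:2],yv); print('origin',o,'xv',xv,'yv',yv)
P=lambda q:np.round([1000*np.dot(q[:2]-o,xv),1000*np.dot(q[:2]-o,yv)],1)
for n,u,v,z in [('na',281,275,.062),('nb',631,210,.062),('c1',255,162,.062),('c2',610,97,.062),('c3',660,322,.062),('c4',302,397,.062),('head',137,222,.12),('toe',173,78,.1),('plug',160,437,.024),('collar',143,265,.06)]:
    q=g(u,v,z); print(n,q.round(4),P(q))
d=np.load('pics/top0.npy'); 
f,cx,cy,p,M=C
for n,(u,v) in dict(head=(253,182),toe=(260,153),block=(300,206),plate=(340,230),bench=(300,255)).items():
    z=d[v,u]; print(n,p+M@np.array([(u-cx)/f*z,(v-cy)/f*z,z]))
E
```

```text
riv [[0.6354, 0.1644, 0.015], [0.6451, -0.1171, 0.015], [0.4689, -0.1233, 0.015], [0.4587, 0.1578, 0.015]] [0.552  0.0205 0.015 ]
cor [[0.6498, 0.1788, 0.014], [0.6603, -0.1313, 0.014], [0.4518, -0.1382, 0.014], [0.4428, 0.1722, 0.014]] [0.5512 0.0204 0.014 ]
line [0.54621596 0.17347217 0.014     ] [ 0.55658581 -0.13466235  0.014     ]
plate yaw 1.9274852468278307
riv yaw 2.0246019614444934
origin [0.55136797 0.02038297] xv [0.9994342  0.03363462] yv [-0.03363462  0.9994342 ]
na [0.5363 0.0656 0.062 ] [-13.5  45.7]
nb [ 0.5674 -0.0863  0.062 ] [  12.4 -107.1]
c1 [0.5864 0.0775 0.062 ] [36.9 55.9]
c2 [ 0.6179 -0.0778  0.062 ] [  63.2 -100.4]
c3 [ 0.5183 -0.098   0.062 ] [ -37.  -117.2]
c4 [0.4832 0.0559 0.062 ] [-66.9  37.8]
head [0.5474 0.1262 0.12  ] [ -0.5 105.9]
toe [0.6138 0.1132 0.1   ] [65.5 90.6]
plug [0.4688 0.1178 0.024 ] [-79.2 100.1]
collar [0.5401 0.1257 0.06  ] [ -7.7 105.6]
head [0.54768861 0.1263011  0.11830933]
toe [0.61840364 0.1140289  0.08398224]
block [0.50769202 0.02593885 0.06121882]
plate [ 0.4614823  -0.06626168  0.01683272]
bench [0.40514947 0.02166696 0.00093159]
```

```bash
cat > h2.py <<'E'
from h import *
O=np.array([0.5525,-0.0137]); th=np.radians(1.97)
XV=np.array([np.cos(th),np.sin(th)]); YV=np.array([-np.sin(th),np.cos(th)])
def W(x,y): return O+(XV*x+YV*y)/1000
def P(q): q=np.array(q[:2])-O; return np.round([q@XV*1000,q@YV*1000],1)
def tool():
    s=sense(); T=R.from_quat(s['tool_rot']).as_matrix(); return s,T
E
python3 - <<'E'
from h2 import *
s,T=tool(); print(T.round(3)); c=cam('wrist'); print('cam in tool',T.T@(c[3]-s['tcp_pos']),'axis',(T.T@c[4]).round(3))
C=cam('top'); d=np.load('pics/top0.npy'); f,cx,cy,p,M=C
v,u=np.mgrid[:384,:512]; Q=np.stack([(u-cx)/f*d,(v-cy)/f*d,d],-1)@M.T+p; Q[d==0]=0
for x in np.arange(.1,.75,.05):
  print(round(x,2),[round(float(Q[...,2][(abs(Q[...,0]-x)<.025)&(abs(Q[...,1]-y)<.025)].max(initial=0)),2) for y in np.arange(.7,-.25,-.05)])
E
```

```text
[[-0.973  0.233 -0.001]
 [ 0.233  0.973 -0.002]
 [ 0.    -0.002 -1.   ]]
cam in tool [ 0.0706816   0.00048852 -0.13474978] axis [[-0.001 -0.961 -0.277]
 [ 1.    -0.001 -0.001]
 [ 0.001 -0.277  0.961]]
0.1 [0.0, 0.0, 0.0, 0.0, 0.0, 0.0, 0.0, 0.0, 0.0, 0.0, 0.0, 0.0, 0.0, 0.0, 0.0, 0.0, 0.0, 0.0, 0.0]
0.15 [0.0, 0.0, 0.0, 0.0, 0.0, 0.0, 0.0, 0.0, 0.0, 0.0, 0.0, 0.01, 0.01, 0.01, 0.0, 0.01, 0.0, 0.01, 0.0]
0.2 [0.0, 0.0, 0.0, 0.0, 0.0, 0.01, 0.01, 0.0, 0.01, 0.0, 0.0, 0.0, 0.01, 0.01, 0.0, 0.01, 0.01, 0.01, 0.01]
0.25 [0.0, 0.0, 0.0, 0.0, 0.03, 0.08, 0.03, 0.02, 0.02, 0.01, 0.02, 0.01, 0.01, 0.01, 0.01, 0.01, 0.01, 0.01, 0.01]
0.3 [0.0, 0.0, 0.16, 0.16, 0.16, 0.15, 0.15, 0.15, 0.04, 0.04, 0.04, 0.01, 0.01, 0.01, 0.01, 0.01, 0.01, 0.01, 0.02]
0.35 [0.0, 0.0, 0.0, 0.0, 0.1, 0.11, 0.1, 0.01, 0.04, 0.04, 0.03, 0.01, 0.01, 0.01, 0.01, 0.01, 0.01, 0.01, 0.02]
0.4 [0.0, 0.0, 0.0, 0.0, 0.09, 0.1, 0.1, 0.09, 0.02, 0.02, 0.01, 0.01, 0.01, 0.01, 0.01, 0.01, 0.01, 0.01, 0.01]
0.45 [0.0, 0.0, 0.0, 0.0, 0.01, 0.09, 0.09, 0.09, 0.01, 0.01, 0.01, 0.03, 0.04, 0.02, 0.02, 0.02, 0.02, 0.02, 0.01]
0.5 [0.0, 0.0, 0.0, 0.0, 0.01, 0.03, 0.03, 0.03, 0.01, 0.01, 0.01, 0.12, 0.12, 0.07, 0.07, 0.07, 0.07, 0.02, 0.01]
0.55 [0.0, 0.0, 0.0, 0.0, 0.03, 0.03, 0.03, 0.02, 0.01, 0.01, 0.02, 0.13, 0.13, 0.07, 0.07, 0.07, 0.07, 0.02, 0.01]
0.6 [0.0, 0.0, 0.0, 0.0, 0.03, 0.03, 0.02, 0.09, 0.09, 0.01, 0.02, 0.08, 0.09, 0.07, 0.07, 0.07, 0.07, 0.02, 0.01]
0.65 [0.0, 0.0, 0.0, 0.0, 0.01, 0.01, 0.01, 0.09, 0.08, 0.09, 0.02, 0.03, 0.08, 0.02, 0.02, 0.02, 0.03, 0.02, 0.01]
0.7 [0.0, 0.0, 0.0, 0.0, 0.01, 0.01, 0.01, 0.09, 0.09, 0.01, 0.03, 0.03, 0.02, 0.01, 0.01, 0.01, 0.03, 0.01, 0.01]
```

>>> {"fn": "play_rows", "kwargs": {"rows": [[[0,0,0],[-10,-10,-10],1],[[0,0,0],[-29,-28.5,-10],1],[[0,0,0],[-29,-28.5,0],1],[[0,0,0],[-29,-28.5,0],1],[[0,0,0],[-29,-28.5,0],1],[[0,0,0],[-29,-28.5,0],1],[[0,0,0],[-29,-28.5,0],1],[[0,0,0],[-29,-28.5,0],1],[[0,0,0],[-29,-28.5,0],1],[[0,0,0],[-29,-28.5,0],1],[[0,0,0],[-29,-28.5,0],1],[[0,0,0],[-29,-28.5,0],1]]}}

```text
t: 1.1
tcp_pos: [0.3903, 0.2144, 0.2598]
tool_rot: [0.117, 0.993, -0.0, 0.0]
force: [1.3, -0.1, -0.4]
finger_gap: -0.003
gripper_force: 0.0
```

>>> {"fn": "play_rows", "kwargs": {"rows": [[[0,0,0],[-29,-28.5,0],1],[[0,0,0],[-29,-28.5,0],1],[[0,0,0],[-29,-28.5,0],1],[[0,0,0],[-29,-28.5,0],1],[[0,0,0],[-29,-28.5,0],1],[[0,0,0],[-29,-28.5,10],1],[[0,0,0],[-19,-19,10],1],[[0,0,-5.1],[0,0,10],1],[[0,0,-5.1],[0,0,10],1],[[0,0,-5.2],[0,0,0],1],[[0,0,0],[0,0,0],1],[[0,0,0],[0,0,0],1]]}}

```text
t: 2.1
tcp_pos: [0.5331, -0.0131, 0.2196]
tool_rot: [-0.016, 1.0, -0.0, -0.0]
force: [-0.0, 0.6, 0.9]
finger_gap: 0.0
gripper_force: 0.0
```

Run:
```python
from h2 import *
s,T=tool(); print(s['t'],s['tcp_pos'],P(s['tcp_pos']),s['force'],np.degrees(np.arctan2(-T[1,0],-T[0,0])),s['finger_gap'])
im,d,C=shot('wrist','w1')
cv2.imwrite('pics/w1b.png',cv2.resize(im[:,:,::-1],(800,600),interpolation=cv2.INTER_CUBIC))
```

```text
2.1 [ 0.53306269 -0.01312087  0.21955529] [-19.4   1.2] [-0.04030745  0.56405753  0.90723881] 1.788859324808359 0.00024787513359971527
```

View pics/w1b.png

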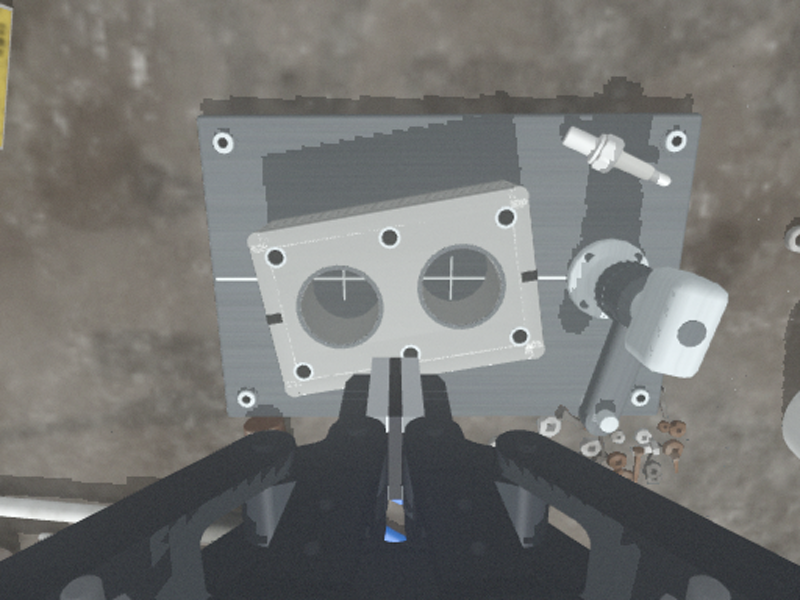

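The wrist view shows the line from (218,279) to (565,278), notch a at (537,276), notch b at (267,319), bore crosses on the plate at (344,281) and (451,278), and the clamp head at (678,322).

```bash
cat >> h2.py <<'E'
def meas(C,pts,k):
    o=[]
    for n,u,v,z in pts:
        q=ray(C,(u+.5)/k-.5,(v+.5)/k-.5,z); o.append((n,q)); print(n,q.round(4),P(q))
    return dict(o)
E
python3 - <<'E'
from h2 import *
C=cam('wrist')
m=meas(C,[('l',218,279,.014),('r',565,278,.014),('xb',344,279,.014),('xa',451,278,.014),('na',538,275.5,.062),('nb',267,319,.062),('c1',544,356,.062),('c2',521,186,.062),('c3',250,234,.062),('c4',293,395,.062),('headhole',692,334,.12),('toe',608,424,.09),('riv1',223,142,.015),('riv2',676,141,.015),('riv3',641,397,.015),('riv4',246,399,.015)],1.5625)
l=m['l']-m['r']; print(np.degrees(np.arctan2(l[0],-l[1])))
E
```

```text
l [ 0.5559 -0.1311  0.014 ] [  -0.7 -117.5]
r [0.5479 0.1022 0.014 ] [ -0.6 116. ]
xb [ 0.5532 -0.0464  0.014 ] [ -0.4 -32.7]
xa [0.5503 0.0256 0.014 ] [-0.8 39.3]
na [0.5349 0.07   0.062 ] [-14.7  84.3]
nb [ 0.5663 -0.0873  0.062 ] [ 11.3 -74. ]
c1 [0.5848 0.079  0.062 ] [35.5 91.5]
c2 [0.4845 0.0552 0.062 ] [-65.5  71.2]
c3 [ 0.5158 -0.095   0.062 ] [-39.4 -80. ]
c4 [ 0.6155 -0.0731  0.062 ] [ 60.9 -61.5]
headhole [0.5471 0.1298 0.12  ] [ -0.5 143.6]
toe [0.6135 0.1109 0.09  ] [ 65.3 122.4]
riv1 [ 0.4669 -0.1221  0.015 ] [ -89.3 -105.4]
riv2 [0.4575 0.1604 0.015 ] [-88.9 177.3]
riv3 [0.6339 0.167  0.015 ] [ 87.6 177.8]
riv4 [ 0.6443 -0.1163  0.015 ] [  88.2 -105.7]
1.9469890932858935
```

```bash
sed -i 's/^O=.*; th=.*/O=np.array([0.5518,-0.0104]); th=np.radians(1.95)/' h2.py
cat > st.py <<'E'
from h2 import *
s,T=tool(); print(s['t'],P(s['tcp_pos']),s['tcp_pos'].round(4),'F plate',(s['force'][:2]@XV).round(2),(s['force'][:2]@YV).round(2),s['force'][2].round(2),s['finger_gap'])
E
```

```text
(no output)
```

>>> {"fn": "play_rows", "kwargs": {"rows": [[[0,0,0],[25,14,10],1],[[0,0,0],[25,14,20],1],[[0,0,0],[21,14,30],1],[[0,0,0],[0,0,35],1],[[0,0,0],[0,0,35],1],[[0,0,0],[0,0,30],1],[[0,0,0],[0,0,14],1],[[0,0,0],[-4,0,0],1],[[0,0,0],[-4,0,0],1],[[0,0,0],[-2,0,0],1],[[0,0,0],[0,0,0],1]]}}

```text
t: 3.07
tcp_pos: [0.4734, 0.0269, 0.0469]
tool_rot: [-0.017, 1.0, -0.0, 0.002]
force: [0.2, -0.2, 0.0]
finger_gap: 0.0
gripper_force: 0.0
```

```bash
python3 st.py
```

```text
3.0667 [-77.1  40. ] [0.4734 0.0269 0.0469] F plate 0.16 -0.23 0.01 3.2057060986091475e-06
```

>>> {"fn": "play_rows", "kwargs": {"rows": [[[0,0,0],[-1.5,0,0],1],[[0,0,0],[-1.5,0,0],1],[[0,0,0],[-1.5,0,0],1],[[0,0,0],[-1.5,0,0],1],[[0,0,0],[0,0,0],1]]}}

```text
t: 3.48
tcp_pos: [0.4773, 0.0274, 0.0456]
tool_rot: [-0.017, 1.0, -0.0, 0.0]
force: [-0.4, 0.2, 0.5]
finger_gap: 0.003
gripper_force: 0.0
```

```bash
python3 st.py
```

```text
3.4833 [-73.2  40.3] [0.4773 0.0274 0.0456] F plate -0.38 0.24 0.51 0.0033739825337482476
```

>>> {"fn": "play_rows", "kwargs": {"rows": [[[0,0,0],[-1.5,0,0],1],[[0,0,0],[-1.5,0,0],1],[[0,0,0],[-1.5,0,0],1],[[0,0,0],[-1.5,0,0],1],[[0,0,0],[0,0,0],1]]}}

```text
t: 3.9
tcp_pos: [0.4803, 0.0284, 0.045]
tool_rot: [-0.017, 1.0, 0.001, -0.003]
force: [-4.6, 1.5, 2.3]
finger_gap: 0.002
gripper_force: 2.3
```

```bash
cat > tk.py <<'E'
import sys
exec(open('st.py').read())
im,d,C=shot('top',sys.argv[1])
cv2.imwrite(f'pics/{sys.argv[1]}c.png',cv2.resize(im[138:246,226:378,::-1],None,fx=5,fy=5,interpolation=cv2.INTER_CUBIC))
# block pose from depth: pixels at block top height
f,cx,cy,p,M=C
v,u=np.mgrid[:384,:512]; Q=np.stack([(u-cx)/f*d,(v-cy)/f*d,d],-1)@M.T+p
X=(Q[...,:2]-O)@XV*1000; Y=(Q[...,:2]-O)@YV*1000
m=(abs(Q[...,2]-.0615)<.006)&(abs(X)<85)&(abs(Y)<100)&(d>0)
m=cv2.morphologyEx(m.astype('u1'),cv2.MORPH_OPEN,np.ones((3,3)))
pts=np.stack([X,Y],-1)[m>0].astype('f4')
r=cv2.minAreaRect(pts); print('block rect',r, m.sum())
E
python3 tk.py t1
```

```text
3.9 [-70.1  41.2] [0.4803 0.0284 0.045 ] F plate -4.53 1.69 2.3 0.0015299489735678005
block rect ((51.335670471191406, -33.656707763671875), (91.66505432128906, 33.21107482910156), 78.64833068847656) 398
```

>>> {"fn": "play_rows", "kwargs": {"rows": [[[0,0,0],[-1.5,0,0],1],[[0,0,0],[-1.5,0,0],1],[[0,0,0],[-1.5,0,0],1],[[0,0,0],[0,0,0],1]]}}

```text
t: 4.28
tcp_pos: [0.4857, 0.0284, 0.0449]
tool_rot: [-0.017, 1.0, 0.001, -0.002]
force: [-3.6, 1.1, 0.3]
finger_gap: 0.0
gripper_force: 1.8
```

>>> {"fn": "play_rows", "kwargs": {"rows": [[[0,0,0],[6,0,0],1],[[0,0,0],[12,0,0],1],[[0,0,0],[0,0,-35],1],[[0,0,0],[-8,0,-35],1],[[0,0,0],[-21,-14,-35],1],[[0,0,0],[-21,-14,-35],1],[[0,0,0],[-21,-14,-34],1],[[0,0,0],[0,0,0],1],[[0,0,0],[0,0,0],1]]}}

```text
t: 5.03
tcp_pos: [0.5436, -0.0128, 0.219]
tool_rot: [-0.016, 1.0, -0.001, 0.005]
force: [-0.8, -0.5, -0.4]
finger_gap: -0.0
gripper_force: 0.0
```

```bash
python3 st.py
python3 - <<'E'
from h2 import *
im,d,C=shot('wrist','w2')
cv2.imwrite('pics/w2b.png',cv2.resize(im[90:290,120:400,::-1],None,fx=2.8,fy=2.8,interpolation=cv2.INTER_CUBIC))
E
```

```text
5.0333 [-8.3 -2.1] [ 0.5436 -0.0128  0.219 ] F plate -0.85 -0.5 -0.35 -0.00028754484536354835
```

View pics/w2b.png

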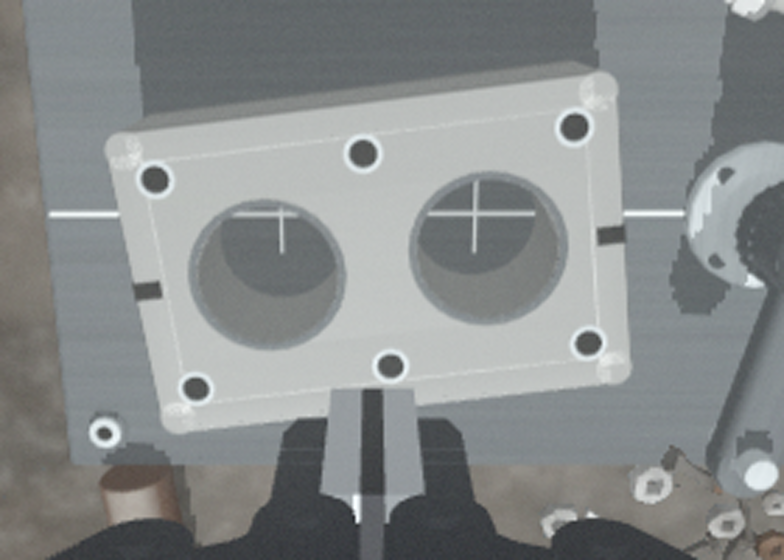

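The block has turned. Notch a is now at (625,234), notch b at (134,292) and the line is at row 214.

```bash
cat >> h2.py <<'E'
def block(C,a,b,l,r,k,ox,oy):
    f=lambda p,z: P(ray(C,(p[0]+.5)/k-.5+ox,(p[1]+.5)/k-.5+oy,z))
    A,B,L,Rr=f(a,.062),f(b,.062),f(l,.014),f(r,.014)
    li=lambda y: L[0]+(Rr[0]-L[0])*(y-L[1])/(Rr[1]-L[1])
    print('na',A,'nb',B,'line',L,Rr,' rel line: a',round(A[0]-li(A[1]),1),'b',round(B[0]-li(B[1]),1))
E
python3 - <<'E'
from h2 import *
block(cam('wrist'),(625,234),(134,292),(50,215),(685,213),2.8,120,90)
E
```

```text
na [-10.   79.7] nb [  9.1 -77.8] line [  -5.6 -119.5] [ -6.  114.5]  rel line: a -4.1 b 14.8
```

```bash
cat > wm.py <<'E'
from h2 import *
def fitplane(p):
    c=p.mean(0); return c,np.linalg.svd(p-c,full_matrices=False)[2][2]
def wm(name):
    im,d,C=shot('wrist',name); f,cx,cy,p,M=C
    v,u=np.mgrid[:384,:512]; Q=np.stack([(u-cx)/f*d,(v-cy)/f*d,d],-1)@M.T+p
    # level on the plate top, which must be z=.014
    X=(Q[...,:2]-O)@XV*1000; Y=(Q[...,:2]-O)@YV*1000
    ok=(d>0)&(abs(X)<95)&(Y>-115)&(Y<165)
    m=ok&(abs(Q[...,2]-.014)<.012)
    for _ in range(3):
        c,n=fitplane(Q[m]); n=n*np.sign(n[2]); h=(Q-c)@n; m=ok&(abs(h)<.0025)
    A=R.align_vectors([[0,0,1]],[n])[0].as_matrix() if abs(n[2])<1-1e-12 else np.eye(3)
    Q=(Q-p)@A.T+p; Q[...,2]-=np.median(Q[m][:,2])-.014
    X=(Q[...,:2]-O)@XV*1000; Y=(Q[...,:2]-O)@YV*1000; Z=Q[...,2]
    b=(abs(Z-.062)<.003)&(abs(X)<85)&(abs(Y)<105)&(d>0)
    b=cv2.morphologyEx(b.astype('u1'),cv2.MORPH_OPEN,np.ones((3,3)))
    k,L,S,_=cv2.connectedComponentsWithStats(b); b=L==1+np.argmax(S[1:,4])
    pts=np.stack([X,Y],-1)[b]
    r=cv2.minAreaRect(pts.astype('f4')); bx=cv2.boxPoints(r)
    g=im.astype(int).sum(2)
    lm=(abs(Z-.014)<.004)&(abs(X)<12)&(((Y>-112)&(Y<-88))|((Y>88)&(Y<108)))&(g>np.median(g[m])+120)
    lx,ly=X[lm],Y[lm]; cf=np.polyfit(ly,lx,1); q=abs(lx-np.polyval(cf,ly))<2; cf=np.polyfit(ly[q],lx[q],1)
    ctr=np.array(r[0]); a=r[2]; a=a if a<45 else a-90   # angle of rect axes
    th=np.radians(a); ax=np.array([-np.sin(th),np.cos(th)])
    na,nb=ctr+80*ax,ctr-80*ax
    print(name,'tilt',np.degrees(np.arccos(min(1,n[2]))).round(2),'size',np.round(r[1],1),'yaw',round(a,2),'ctr',ctr.round(1),'line',cf.round(4),q.sum(),
      'a',round(na[0]-np.polyval(cf,na[1]),1),'b',round(nb[0]-np.polyval(cf,nb[1]),1))
    return im,d,C
if __name__=='__main__':
    import sys; wm(sys.argv[1]); wm(sys.argv[1]+'_')
E
python3 st.py; python3 wm.py w3
```

```text
5.0833 [-11.2  -0.9] [ 0.5406 -0.0117  0.2168] F plate -0.31 -0.8 -0.37 0.0007521045097025472
w3 tilt 0.05 size [104.1 160.5] yaw 6.89 ctr [ 4.5 -0.8] line [ 0.0017 -0.9193] 65 a -4.3 b 15.2
w3_ tilt 0.05 size [104.3 160.6] yaw 6.99 ctr [ 4.7 -0.6] line [ 0.0012 -0.4139] 64 a -4.8 b 14.9
```

>>> {"fn": "play_rows", "kwargs": {"rows": [[[0,0,0],[-35,-16,0],1],[[0,0,0],[-36,-16,0],1],[[0,0,0],[-35,-16,0],1],[[0,0,0],[0,0,35],1],[[0,0,0],[0,0,35],1],[[0,0,0],[0,0,35],1],[[0,0,0],[0,0,35],1],[[0,0,0],[0,0,30],1],[[0,0,0],[5,0,0],1],[[0,0,0],[5,0,0],1],[[0,0,0],[2,0,0],1],[[0,0,0],[0,0,0],1]]}}

```text
t: 6.18
tcp_pos: [0.6359, -0.0561, 0.0483]
tool_rot: [-0.017, 1.0, -0.0, 0.001]
force: [0.3, 0.1, -0.4]
finger_gap: 0.001
gripper_force: 0.0
```

```bash
python3 st.py
```

```text
6.1833 [ 82.5 -48.5] [ 0.6359 -0.0561  0.0483] F plate 0.33 0.12 -0.4 0.0011740376151954252
```

Commanded about 83. Next I push to roughly 66.

>>> {"fn": "play_rows", "kwargs": {"rows": [[[0,0,0],[2,0,0],1],[[0,0,0],[2,0,0],1],[[0,0,0],[1.5,0,0],1],[[0,0,0],[1.5,0,0],1],[[0,0,0],[1.5,0,0],1],[[0,0,0],[1.5,0,0],1],[[0,0,0],[0,0,0],1]]}}

```text
t: 6.77
tcp_pos: [0.6274, -0.0568, 0.0472]
tool_rot: [-0.017, 1.0, -0.001, 0.002]
force: [3.2, -0.1, 2.7]
finger_gap: 0.003
gripper_force: 1.7
```

>>> {"fn": "play_rows", "kwargs": {"rows": [[[0,0,0],[1.5,0,0],1],[[0,0,0],[1.5,0,0],1],[[0,0,0],[1.5,0,0],1],[[0,0,0],[1.5,0,0],1],[[0,0,0],[0,0,0],1]]}}

```text
t: 7.18
tcp_pos: [0.6209, -0.0574, 0.047]
tool_rot: [-0.017, 1.0, -0.001, 0.002]
force: [3.6, -1.7, 2.7]
finger_gap: -0.004
gripper_force: 2.2
```

>>> {"fn": "play_rows", "kwargs": {"rows": [[[0,0,0],[-6,0,0],1],[[0,0,0],[-12,0,0],1],[[0,0,0],[0,0,-35],1],[[0,0,0],[0,0,-35],1],[[0,0,0],[30,16,-35],1],[[0,0,0],[35,16,-35],1],[[0,0,0],[35,16,-30],1],[[0,0,0],[0,0,0],1],[[0,0,0],[0,0,0],1],[[0,0,0],[0,0,0],1]]}}

```text
t: 8.02
tcp_pos: [0.552, -0.0184, 0.1993]
tool_rot: [-0.017, 1.0, 0.0, -0.001]
force: [-0.2, -0.7, 0.1]
finger_gap: 0.0
gripper_force: 0.0
```

```bash
python3 st.py; python3 wm.py w4
```

```text
8.0167 [-0.1 -8. ] [ 0.552  -0.0184  0.1993] F plate -0.19 -0.7 0.14 0.00015476320369288654
w4 tilt 0.07 size [104.3 160.5] yaw 4.34 ctr [0.1 0.8] line [-0.     -0.4586] 85 a -5.5 b 6.6
w4_ tilt 0.06 size [104.6 160.4] yaw 4.23 ctr [0.2 0.8] line [ 0.001  -0.5565] 64 a -5.2 b 6.7
```

>>> {"fn": "play_rows", "kwargs": {"rows": [[[0,0,0],[-27,-14,0],1],[[0,0,0],[-28,-14,0],1],[[0,0,0],[-27,-14,0],1],[[0,0,0],[0,0,35],1],[[0,0,0],[0,0,35],1],[[0,0,0],[0,0,35],1],[[0,0,0],[0,0,35],1],[[0,0,0],[0,0,10],1],[[0,0,0],[5,0,0],1],[[0,0,0],[4,0,0],1],[[0,0,0],[0,0,0],1]]}}

```text
t: 9.03
tcp_pos: [0.6273, -0.0585, 0.0512]
tool_rot: [-0.017, 1.0, -0.0, 0.0]
force: [0.5, 0.1, 0.0]
finger_gap: 0.002
gripper_force: 0.0
```

```bash
python3 st.py
```

```text
9.0333 [ 73.8 -50.7] [ 0.6273 -0.0585  0.0512] F plate 0.49 0.11 0.03 0.002045449774904911
```

>>> {"fn": "play_rows", "kwargs": {"rows": [[[0,0,0],[2,0,0],1],[[0,0,0],[2,0,0],1],[[0,0,0],[1.5,0,0],1],[[0,0,0],[1.5,0,0],1],[[0,0,0],[1.5,0,0],1],[[0,0,0],[1.5,0,0],1],[[0,0,0],[1.2,0,0],1],[[0,0,0],[0,0,0],1]]}}

```text
t: 9.7
tcp_pos: [0.6183, -0.0595, 0.0511]
tool_rot: [-0.017, 1.0, -0.001, 0.003]
force: [5.4, -1.3, 4.1]
finger_gap: -0.001
gripper_force: 2.5
```

>>> {"fn": "play_rows", "kwargs": {"rows": [[[0,0,0],[-6,0,0],1],[[0,0,0],[-12,0,0],1],[[0,0,0],[0,0,-35],1],[[0,0,0],[0,0,-35],1],[[0,0,0],[30,16,-35],1],[[0,0,0],[35,16,-35],1],[[0,0,0],[35,16,-15],1],[[0,0,0],[0,0,0],1],[[0,0,0],[0,0,0],1]]}}

```text
t: 10.45
tcp_pos: [0.5404, -0.0171, 0.1929]
tool_rot: [-0.018, 1.0, 0.001, -0.002]
force: [-0.1, -0.1, 0.1]
finger_gap: 0.005
gripper_force: 0.0
```

```bash
python3 st.py; python3 wm.py w5
```

```text
10.45 [-11.6  -6.3] [ 0.5404 -0.0171  0.1929] F plate -0.07 -0.15 0.11 0.005482290723282572
w5 tilt 0.06 size [104.2 160.3] yaw 3.14 ctr [-1.5  0.9] line [ 1.000e-04 -4.477e-01] 64 a -5.4 b 3.3
w5_ tilt 0.06 size [104.1 160.8] yaw 3.07 ctr [-1.7  1.1] line [ 0.0006 -0.2417] 66 a -5.8 b 2.9
```

>>> {"fn": "play_rows", "kwargs": {"rows": [[[0,0,0],[24,19,0],1],[[0,0,0],[25,19,0],1],[[0,0,0],[24,19,0],1],[[0,0,0],[0,0,35],1],[[0,0,0],[0,0,35],1],[[0,0,0],[0,0,35],1],[[0,0,0],[0,0,35],1],[[0,0,0],[0,0,3],1],[[0,0,0],[-6,0,0],1],[[0,0,0],[-5,0,0],1],[[0,0,0],[0,0,0],1]]}}

```text
t: 11.47
tcp_pos: [0.4831, 0.0359, 0.0514]
tool_rot: [-0.017, 1.0, -0.0, 0.002]
force: [1.9, 0.1, -0.4]
finger_gap: -0.002
gripper_force: 0.0
```

```bash
python3 st.py
```

```text
11.4667 [-67.1  48.6] [0.4831 0.0359 0.0514] F plate 1.88 0.07 -0.4 -0.0018235533978049328
```

>>> {"fn": "play_rows", "kwargs": {"rows": [[[0,0,0],[0,0,0],1],[[0,0,0],[0,0,0],1]]}}

```text
t: 11.63
tcp_pos: [0.4814, 0.0362, 0.0517]
tool_rot: [-0.017, 1.0, -0.0, 0.002]
force: [-0.3, -0.6, -0.1]
finger_gap: 0.001
gripper_force: 0.0
```

```bash
python3 st.py
```

```text
11.6333 [-68.7  48.9] [0.4814 0.0362 0.0517] F plate -0.31 -0.58 -0.09 0.0010676501013595057
```

>>> {"fn": "play_rows", "kwargs": {"rows": [[[0,0,0],[-1.5,0,0],1],[[0,0,0],[-1.5,0,0],1],[[0,0,0],[-1.5,0,0],1],[[0,0,0],[-1.5,0,0],1],[[0,0,0],[0,0,0],1]]}}

```text
t: 12.05
tcp_pos: [0.4839, 0.037, 0.0498]
tool_rot: [-0.017, 1.0, 0.0, -0.002]
force: [-4.7, 1.2, 2.8]
finger_gap: -0.002
gripper_force: 2.5
```

>>> {"fn": "play_rows", "kwargs": {"rows": [[[0,0,0],[6,0,0],1],[[0,0,0],[12,0,0],1],[[0,0,0],[0,0,-35],1],[[0,0,0],[0,0,-35],1],[[0,0,0],[-24,-19,-35],1],[[0,0,0],[-25,-19,-35],1],[[0,0,0],[-24,-19,-8],1],[[0,0,0],[0,0,0],1],[[0,0,0],[0,0,0],1]]}}

```text
t: 12.8
tcp_pos: [0.5401, -0.016, 0.1912]
tool_rot: [-0.016, 1.0, -0.001, 0.003]
force: [-1.2, 0.0, -0.4]
finger_gap: -0.001
gripper_force: 0.0
```

```bash
python3 st.py; python3 wm.py w6
```

```text
12.8 [-11.9  -5.2] [ 0.5401 -0.016   0.1912] F plate -1.17 0.04 -0.45 -0.0005701704036351963
w6 tilt 0.06 size [104.6 160.7] yaw 2.58 ctr [-0.5  1. ] line [-3.000e-04 -9.369e-01] 85 a -3.2 b 4.0
w6_ tilt 0.06 size [104.6 160.4] yaw 2.51 ctr [-0.5  0.8] line [-0.0008 -0.5702] 85 a -3.3 b 3.5
```

>>> {"fn": "play_rows", "kwargs": {"rows": [[[0,0,0],[-31,-15,0],1],[[0,0,0],[-31,-15,0],1],[[0,0,0],[-30,-15,0],1],[[0,0,0],[0,0,35],1],[[0,0,0],[0,0,35],1],[[0,0,0],[0,0,35],1],[[0,0,0],[0,0,30],1],[[0,0,0],[0,0,5],1],[[0,0,0],[5,0,0],1],[[0,0,0],[4,0,0],1],[[0,0,0],[0,0,0],1],[[0,0,0],[0,0,0],1]]}}

```text
t: 13.9
tcp_pos: [0.6228, -0.0569, 0.0525]
tool_rot: [-0.017, 1.0, -0.001, 0.002]
force: [0.6, 0.5, 0.3]
finger_gap: -0.002
gripper_force: 0.0
```

```bash
python3 st.py
```

```text
13.9 [ 69.4 -48.9] [ 0.6228 -0.0569  0.0525] F plate 0.61 0.47 0.27 -0.0022061836210672784
```

>>> {"fn": "play_rows", "kwargs": {"rows": [[[0,0,0],[2,0,0],1],[[0,0,0],[1.5,0,0],1],[[0,0,0],[1.5,0,0],1],[[0,0,0],[1.5,0,0],1],[[0,0,0],[1.5,0,0],1],[[0,0,0],[1.5,0,0],1],[[0,0,0],[0,0,0],1]]}}

```text
t: 14.48
tcp_pos: [0.6147, -0.0581, 0.0514]
tool_rot: [-0.017, 1.0, -0.001, 0.003]
force: [4.9, -0.8, 3.1]
finger_gap: 0.003
gripper_force: 2.5
```

```bash
python3 st.py
```

```text
14.4833 [ 61.3 -49.8] [ 0.6147 -0.0581  0.0514] F plate 4.85 -0.92 3.08 0.003032448456631573
```

>>> {"fn": "play_rows", "kwargs": {"rows": [[[0,0,0],[-6,0,0],1],[[0,0,0],[-12,0,0],1],[[0,0,0],[0,0,-35],1],[[0,0,0],[0,0,-35],1],[[0,0,0],[30,16,-35],1],[[0,0,0],[35,16,-35],1],[[0,0,0],[35,16,0],1],[[0,0,0],[0,0,0],1],[[0,0,0],[0,0,0],1]]}}

```text
t: 15.23
tcp_pos: [0.5355, -0.0152, 0.1773]
tool_rot: [-0.018, 1.0, 0.001, -0.004]
force: [-0.5, -0.6, -0.3]
finger_gap: 0.002
gripper_force: 0.0
```

```bash
python3 st.py; python3 wm.py w7
```

```text
15.2333 [-16.5  -4.2] [ 0.5355 -0.0152  0.1773] F plate -0.52 -0.6 -0.31 0.0016224675248210749
w7 tilt 0.06 size [104.5 160.3] yaw 1.08 ctr [-2.7  1.3] line [-0.0005 -0.1413] 73 a -4.1 b -1.1
w7_ tilt 0.06 size [104.5 160.4] yaw 1.04 ctr [-2.7  1.3] line [-0.0022 -0.2854] 87 a -3.7 b -1.1
```

>>> {"fn": "play_rows", "kwargs": {"rows": [[[0,0,0],[23,18,0],1],[[0,0,0],[23,18,0],1],[[0,0,0],[23,18,0],1],[[0,0,0],[0,0,35],1],[[0,0,0],[0,0,35],1],[[0,0,0],[0,0,35],1],[[0,0,0],[0,0,21],1],[[0,0,0],[-6,0,0],1],[[0,0,0],[-5,0,0],1],[[0,0,0],[0,0,0],1],[[0,0,0],[0,0,0],1]]}}

```text
t: 16.25
tcp_pos: [0.4827, 0.0346, 0.0532]
tool_rot: [-0.017, 1.0, -0.0, 0.002]
force: [0.5, 0.2, 1.7]
finger_gap: 0.001
gripper_force: 0.0
```

```bash
python3 st.py
```

```text
16.25 [-67.5  47.3] [0.4827 0.0346 0.0532] F plate 0.51 0.22 1.71 0.0007864110789595474
```

>>> {"fn": "play_rows", "kwargs": {"rows": [[[0,0,0],[-1.5,0,0],1],[[0,0,0],[-1.5,0,0],1],[[0,0,0],[-1.5,0,0],1],[[0,0,0],[-1.5,0,0],1],[[0,0,0],[0,0,0],1]]}}

```text
t: 16.67
tcp_pos: [0.4846, 0.0356, 0.0524]
tool_rot: [-0.017, 1.0, 0.0, -0.002]
force: [-4.8, 0.8, 4.0]
finger_gap: 0.002
gripper_force: 2.6
```

```bash
python3 st.py
```

```text
16.6667 [-65.6  48.3] [0.4846 0.0356 0.0524] F plate -4.78 0.92 4.01 0.002327326675807629
```

>>> {"fn": "play_rows", "kwargs": {"rows": [[[0,0,0],[-1.5,0,0],1],[[0,0,0],[-1,0,0],1],[[0,0,0],[0,0,0],1]]}}

```text
t: 16.92
tcp_pos: [0.4871, 0.0359, 0.0521]
tool_rot: [-0.017, 1.0, 0.001, -0.002]
force: [-4.2, 1.7, 3.1]
finger_gap: -0.001
gripper_force: 2.4
```

```bash
python3 st.py
```

```text
16.9167 [-63.1  48.5] [0.4871 0.0359 0.0521] F plate -4.09 1.84 3.06 -0.0010161565443620089
```

>>> {"fn": "play_rows", "kwargs": {"rows": [[[0,0,0],[6,0,0],1],[[0,0,0],[12,0,0],1],[[0,0,0],[0,0,-35],1],[[0,0,0],[0,0,-35],1],[[0,0,0],[-23,-18,-35],1],[[0,0,0],[-23,-18,-35],1],[[0,0,0],[-23,-18,0],1],[[0,0,0],[0,0,0],1],[[0,0,0],[0,0,0],1]]}}

```text
t: 17.67
tcp_pos: [0.5401, -0.0153, 0.187]
tool_rot: [-0.016, 1.0, -0.001, 0.003]
force: [-1.1, 0.3, 0.4]
finger_gap: -0.004
gripper_force: 0.0
```

```bash
python3 st.py; python3 wm.py w8
```

```text
17.6667 [-11.8  -4.5] [ 0.5401 -0.0153  0.187 ] F plate -1.13 0.29 0.42 -0.004194651187213935
w8 tilt 0.06 size [160.5 104.4] yaw -0.4 ctr [-0.3  0.8] line [ 0.     -0.6348] 76 a 0.9 b -0.2
w8_ tilt 0.05 size [160.5 104. ] yaw -0.32 ctr [-0.5  0.9] line [-3.00e-04 -7.52e-01] 74 a 0.8 b -0.2
```

```bash
python3 st.py
python3 - <<'E'
from h2 import *
s,T=tool(); print('q',s['q'].round(3))
im,d,C=shot('wrist','w9'); f,cx,cy,p,M=C
v,u=np.mgrid[:384,:512]; Q=np.stack([(u-cx)/f*d,(v-cy)/f*d,d],-1)@M.T+p
X=(Q[...,:2]-O)@XV*1000; Y=(Q[...,:2]-O)@YV*1000; Z=Q[...,2]
m=(abs(Z-.12)<.0035)&(abs(X)<60)&(abs(Y-140)<60)&(d>0)
print(m.sum(),np.median(Z[m])); r=cv2.minAreaRect(np.stack([X,Y],-1)[m].astype('f4')); print(r)
c,a=np.array(r[0]),r[2]
print('corners',cv2.boxPoints(r).round(1).tolist())
t=(Z>.07)&(Z<.10)&(X>20)&(X<90)&(abs(Y-125)<50)&(d>0)
pt=np.stack([X,Y,Z*1000],-1)[t]; print(t.sum(),pt.mean(0),pt[pt[:,0]>55].mean(0))
e=pt[:,:2]-pt[:,:2].mean(0); w=np.linalg.svd(e,full_matrices=False)[2][0]; print('arm dir',w, 'theta',np.arctan2(abs(w[0]),abs(w[1])))
cv2.imwrite('pics/w9c.png',cv2.resize(im[60:340,232:512,::-1],None,fx=2,fy=2))
E
```

```text
17.7667 [-15.1  -2.8] [ 0.5368 -0.0137  0.1854] F plate -0.16 0.17 -0.68 -0.0013827168896131893
q [-0.234  0.484  1.708  0.     0.952 -1.839]
2517 0.11954266149205359
((-1.2106761932373047, 138.95843505859375), (26.298927307128906, 47.46807861328125), 75.1351547241211)
corners [[-27.5, 132.3000030517578], [18.399999618530273, 120.19999694824219], [25.100000381469727, 145.60000610351562], [-20.799999237060547, 157.8000030517578]]
1770 [ 50.67434425 123.70016834  75.99297786] [ 66.03687941 120.30801918  77.08530113]
arm dir [ 0.97521811 -0.22124566] theta 1.3477047262221968
```

View pics/w9c.png

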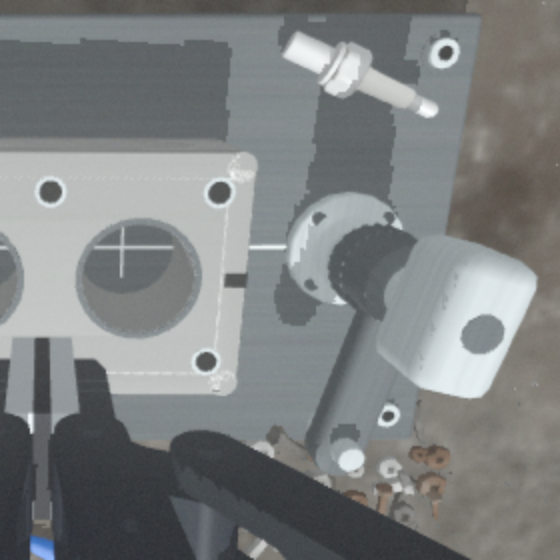

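The block looks true: notch a is in line and the end face is square. The head is square-on at (462,315) with its arm to (350,455), so its θ is about 1.31. I'll move over it with the jaws open.

>>> {"fn": "play_rows", "kwargs": {"rows": [[[0,0,0],[-3.5,35.5,-5],0],[[0,0,0],[-3.5,35.5,-5],0],[[0,0,0],[-3.5,35.5,0],0],[[0,0,0],[-3.5,36,0],0],[[0,0,5],[0,0,0],0],[[0,0,5],[0,0,0],0],[[0,0,5],[0,0,0],0],[[0,0,0],[0,0,0],0],[[0,0,0],[0,0,0],0],[[0,0,0],[0,0,0],0]]}}

```text
t: 18.65
tcp_pos: [0.5462, 0.129, 0.1956]
tool_rot: [0.113, 0.994, -0.0, -0.001]
force: [-0.4, 0.0, -1.2]
finger_gap: 0.998
gripper_force: 0.0
```

```bash
cat >> st.py <<'E'
print('tool y angle in plate',np.degrees(np.arctan2(T[:2,1]@YV,T[:2,1]@XV)).round(2),'F tool',(T.T@s['force']).round(1), 'err tool to head(-1,139.2)', (T.T@np.r_[W(-1,139.2)-s['tcp_pos'][:2],0]*1000).round(1))
E
python3 st.py
```

```text
18.65 [ -0.8 139.5] [0.5462 0.129  0.1956] F plate -0.37 0.04 -1.24 0.9984240765012626
tool y angle in plate 75.12 F tool [ 0.4 -0.1  1.2] err tool to head(-1,139.2) [ 0.1 -0.4  0. ]
```

Well placed. I'll go down 95 mm and close.

>>> {"fn": "play_rows", "kwargs": {"rows": [[[0,0,0],[0,0,20],0],[[0,0,0],[0,0,20],0],[[0,0,0],[0,0,20],0],[[0,0,0],[0,0,20],0],[[0,0,0],[0,0,15],0],[[0,0,0],[0,0,0],0],[[0,0,0],[0,0,0],0.3]], "grip_force": 60}}

```text
t: 19.23
tcp_pos: [0.5463, 0.1287, 0.1004]
tool_rot: [0.113, 0.994, -0.0, -0.001]
force: [1.5, -0.9, -0.6]
finger_gap: 0.882
gripper_force: 0.0
```

>>> {"fn": "play_rows", "kwargs": {"rows": [[[0,0,0],[0,0,0],0.6],[[0,0,0],[0,0,0],0.8],[[0,0,0],[0,0,0],1],[[0,0,0],[0,0,0],1],[[0,0,0],[0,0,0],1],[[0,0,0],[0,0,0],1],[[0,0,0],[0,0,0],1]], "grip_force": 60}}

```text
t: 19.82
tcp_pos: [0.5476, 0.1287, 0.1024]
tool_rot: [0.114, 0.994, -0.0, 0.001]
force: [-0.8, -1.3, 6.1]
finger_gap: 0.314
gripper_force: 59.0
```

```bash
python3 st.py
```

```text
19.8167 [  0.5 139.2] [0.5476 0.1287 0.1024] F plate -0.86 -1.22 6.08 0.31399216242347266
tool y angle in plate 75.01 F tool [ 0.5 -1.4 -6.1] err tool to head(-1,139.2) [ 1.5 -0.4 -0. ]
```

>>> {"fn": "play_rows", "kwargs": {"rows": [[[0,0,0],[0,0,-4],1],[[0,0,0],[0,0,-6],1],[[0,0,0],[0,0,-6],1],[[0,0,0],[0,0,-6],1],[[0,0,0],[0,0,0],1],[[0,0,0],[0,0,0],1]]}}

```text
t: 20.32
tcp_pos: [0.5472, 0.1288, 0.1232]
tool_rot: [0.114, 0.994, -0.0, 0.0]
force: [3.6, -1.4, -10.8]
finger_gap: 0.316
gripper_force: 59.3
```

```bash
python3 st.py
```

```text
20.3167 [  0.2 139.3] [0.5472 0.1288 0.1232] F plate 3.5 -1.48 -10.8 0.31584080764331357
tool y angle in plate 75.0 F tool [-3.8 -0.5 10.8] err tool to head(-1,139.2) [ 1.1 -0.4 -0. ]
```

>>> {"fn": "play_rows", "kwargs": {"rows": [[[0,0,3],[0,0,0],1],[[0,0,5.5],[0,0,0],1],[[0,0,5.5],[0,0,0],1],[[0,0,5.5],[0,0,0],1],[[0,0,5.5],[0,0,0],1],[[0,0,5.5],[0,0,0],1],[[0,0,5.5],[0,0,0],1],[[0,0,5.5],[0,0,0],1],[[0,0,5.5],[0,0,0],1],[[0,0,5.5],[0,0,0],1],[[0,0,5.5],[0,0,0],1],[[0,0,0],[0,0,0],1]]}}

```text
t: 21.32
tcp_pos: [0.5468, 0.1281, 0.1226]
tool_rot: [0.582, 0.814, -0.001, 0.0]
force: [3.2, -4.1, -10.4]
finger_gap: 0.317
gripper_force: 59.4
```

```bash
python3 st.py
```

```text
21.3167 [ -0.3 138.6] [0.5468 0.1281 0.1226] F plate 3.06 -4.21 -10.36 0.3169622533702799
tool y angle in plate 16.94 F tool [-4.9  1.7 10.4] err tool to head(-1,139.2) [ 0.8 -0.6 -0. ]
```

Next, the remaining 17° and lowering about 13.5 mm towards the block's top.

>>> {"fn": "play_rows", "kwargs": {"rows": [[[0,0,5.5],[0,0,0],1],[[0,0,5.5],[0,0,0],1],[[0,0,4],[0,0,0],1],[[0,0,2],[0,0,0],1],[[0,0,0],[0,0,0],1],[[0,0,0],[0,0,3],1],[[0,0,0],[0,0,3],1],[[0,0,0],[0,0,3],1],[[0,0,0],[0,0,2],1],[[0,0,0],[0,0,1.5],1],[[0,0,0],[0,0,0],1],[[0,0,0],[0,0,0],1]]}}

```text
t: 22.32
tcp_pos: [0.5466, 0.1282, 0.1103]
tool_rot: [0.694, 0.72, -0.001, 0.0]
force: [2.7, -4.8, -8.7]
finger_gap: 0.318
gripper_force: 59.6
```

```bash
python3 st.py
```

```text
22.3167 [ -0.5 138.7] [0.5466 0.1282 0.1103] F plate 2.58 -4.84 -8.69 0.318037627822709
tool y angle in plate 0.16 F tool [-4.8  2.6  8.7] err tool to head(-1,139.2) [ 0.5 -0.5 -0. ]
```

>>> {"fn": "play_rows", "kwargs": {"rows": [[[0,0,0],[0,0,1.5],1],[[0,0,0],[0,0,1],1],[[0,0,0],[0,0,0],1],[[0,0,0],[0,0,0],1]]}}

```text
t: 22.65
tcp_pos: [0.5467, 0.1283, 0.1082]
tool_rot: [0.694, 0.72, -0.001, 0.0]
force: [1.1, -6.4, -6.5]
finger_gap: 0.314
gripper_force: 60.0
```

```bash
python3 st.py
```

```text
22.65 [ -0.4 138.8] [0.5467 0.1283 0.1082] F plate 0.92 -6.4 -6.49 0.31423979475857794
tool y angle in plate 0.14 F tool [-6.4  0.9  6.5] err tool to head(-1,139.2) [ 0.4 -0.6 -0. ]
```

>>> {"fn": "play_rows", "kwargs": {"rows": [[[0,0,0],[0,0,0.5],1],[[0,0,0],[0,0,0],0.5],[[0,0,0],[0,0,0],0.2],[[0,0,0],[0,0,0],0.2],[[0,0,0],[0,0,0],0.1],[[0,0,0],[0,0,-10],0.1],[[0,0,0],[0,0,-20],0.1],[[0,0,0],[0,0,-30],0.1],[[0,0,0],[0,0,-30],0.1],[[0,0,0],[0,0,-10],0.1],[[0,0,0],[0,0,0],0.1]]}}

```text
t: 23.57
tcp_pos: [0.549, 0.1293, 0.2114]
tool_rot: [0.695, 0.719, 0.003, 0.003]
force: [0.4, 0.3, -0.5]
finger_gap: 0.9
gripper_force: 0.0
```

>>> {"fn": "play_rows", "kwargs": {"rows": [[[0,0,0],[40,0,-20],1],[[0,0,0],[40,0,-20],1],[[0,0,0],[0,0,0],1],[[0,0,0],[0,0,0],1],[[0,0,0],[0,0,0],1]]}}

```text
t: 23.98
tcp_pos: [0.5432, 0.2032, 0.2434]
tool_rot: [0.695, 0.719, -0.001, -0.001]
force: [0.2, -0.6, -1.0]
finger_gap: 0.187
gripper_force: 0.0
```

```bash
python3 st.py
python3 - <<'E'
from h2 import *
im,d,C=shot('wrist','w10')
print((tool()[1]).round(2)[:, 0])
cv2.imwrite('pics/w10b.png',cv2.resize(im[:,:,::-1],(800,600),interpolation=cv2.INTER_CUBIC))
E
```

```text
23.9833 [ -1.3 213.8] [0.5432 0.2032 0.2434] F plate 0.17 -0.56 -0.97 0.18663699497589906
tool y angle in plate 0.05 F tool [-0.6  0.2  1. ] err tool to head(-1,139.2) [-74.6   0.3   0.1]
[-0.03  1.   -0.  ]
```

View pics/w10b.png

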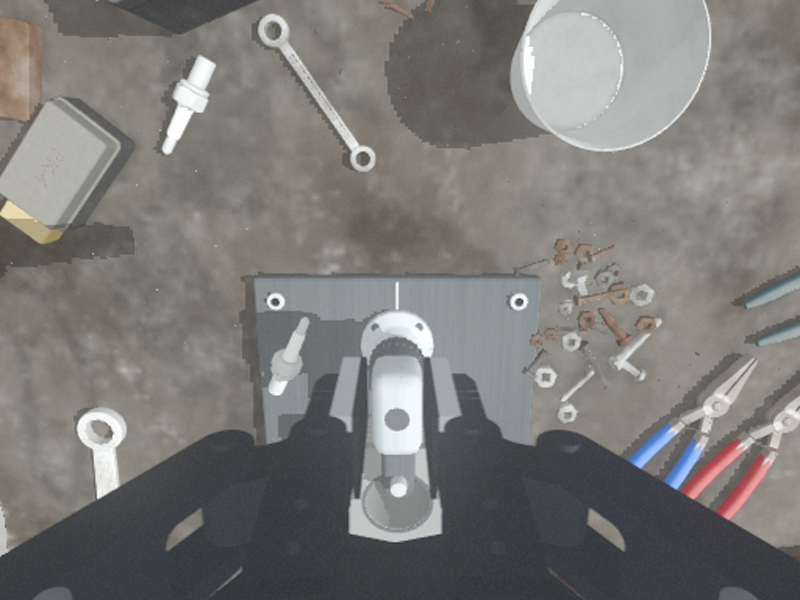

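The arm now lies along the line over the block, with the head at (397,400) and the toe end at (398,487). I'll go back to the overhead view to check the block.

>>> {"fn": "play_rows", "kwargs": {"rows": [[[0,0,0],[-36,-2,0],1],[[0,0,0],[-36,-2,0],1],[[0,0,0],[-36,-2,0],1],[[0,0,0],[-36,-2,0],1],[[0,0,0],[-36,-2,0],1],[[0,0,0],[-36,-2,0],1],[[0,0,-6.5],[0,0,0],1],[[0,0,-6.5],[0,0,0],1],[[0,0,-6.5],[0,0,0],1],[[0,0,-6.5],[0,0,0],1],[[0,0,-6.5],[0,0,0],1],[[0,0,-6.5],[0,0,0],1]]}}

```text
t: 25.03
tcp_pos: [0.5385, -0.0142, 0.2434]
tool_rot: [0.414, 0.91, -0.0, -0.002]
force: [-0.3, 0.0, -0.3]
finger_gap: -0.003
gripper_force: 0.0
```

>>> {"fn": "play_rows", "kwargs": {"rows": [[[0,0,-6.5],[0,0,0],1],[[0,0,-6.5],[0,0,0],1],[[0,0,-6.5],[0,0,0],1],[[0,0,-6.5],[0,0,0],1],[[0,0,-6.5],[0,0,0],1],[[0,0,-6.5],[0,0,0],1],[[0,0,-6.5],[0,0,0],1],[[0,0,-5.5],[0,0,0],1],[[0,0,0],[0,0,0],1],[[0,0,0],[0,0,0],1]]}}

```text
t: 25.87
tcp_pos: [0.5389, -0.0138, 0.2438]
tool_rot: [-0.015, 1.0, 0.0, -0.001]
force: [0.5, -1.0, -0.0]
finger_gap: -0.005
gripper_force: 0.0
```

```bash
python3 st.py; python3 wm.py w11;python3 - <<'E'
import cv2
cv2.imwrite('pics/w11b.png',cv2.resize(cv2.imread('pics/w11.png'),(800,600),interpolation=cv2.INTER_CUBIC))
E
```

```text
25.8667 [-13.  -3.] [ 0.5389 -0.0138  0.2438] F plate 0.45 -0.99 -0.03 -0.005355925779778269
tool y angle in plate 89.76 F tool [-0.5 -1.   0. ] err tool to head(-1,139.2) [-11.4 142.2   0. ]
w11 tilt 0.06 size [160.3 104.3] yaw -0.49 ctr [-0.3  0.7] line [-0.0007 -0.1616] 65 a 0.6 b -0.8
w11_ tilt 0.06 size [160.5 104. ] yaw -0.33 ctr [-0.1  0.8] line [ 0.0011 -0.5903] 80 a 0.9 b 0.1
```

View pics/w11b.png

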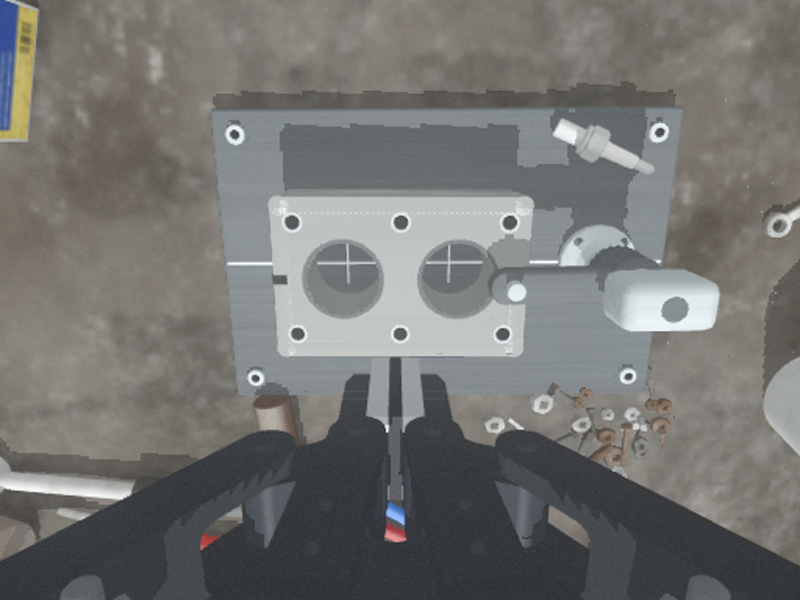

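The block is square on the line, the arm and toe at (512,290) rest on its end, and the plug at (600,145) has not moved. I'll hand the job in.

```bash
python3 -c "from station import *; print(sign_off())"
```

```text
the job is handed in; nothing more can be done
None
```

I tapped the block true, with both notches measured within about 1 mm of the centreline, swung the clamp over so its toe rests on the block's end, and handed the job in at about 26 s; no verdict came back.

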